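Refit the guide rollers, sorting out the rattlers

ROBOT

A 6-joint arm with a two-finger parallel gripper is mounted at the origin on the work surface. World frame = base frame: x ahead of the robot, y to its left, z up, the work surface at z = 0. Lengths are in mm, angles in degrees, forces in N, time in s.
With the tool pointing down it reaches from about 300 to 850 mm from the base axis. Payload 4.2 kg.
Tool frame: the origin (TCP) lies at the very end of the fingers, on their centre line; the grasp point (between the pads) lies 19 mm behind it (env.tcp_to_grasp is the distance from the TCP to the grasp point, in mm); z points along the fingers, y is the line along which they close (so a half turn about z gives the same grasp; the last joint's range is limited). The gripper opens to 91 mm and grips with 3 to 60 N. Pads are 32 mm wide; open, the fingers measure 118 mm over their backs; the gripper's body (76 mm by 178 mm) begins 60 mm behind the grasp point.
Start: joints at [75.86, 18.312, 89.639, -0, 72.044, -1.146], TCP at [129.296, 560.291, 213.976] pointing down, gripper open.
Joint ranges: [-177.97, 177.97], [-48.28, 115.42], [12.27, 149.76], [-77.06, 257.06], [2.81, 150.46], [-146.56, 146.56]. Speed limits (degrees/s): [147.25, 147.25, 180, 180, 180, 180].

INTERFACE

Orientations are given as [roll, pitch, yaw] about the fixed x, y, z axes, in that order (R = Rz(yaw) Ry(pitch) Rx(roll)).
In Python, from workcell import env gives the robot as it stands.
- The arm moves only by the tool move_arm, never from a script. Its argument "plan" is a list of rows, each a list of 3 entries, a list of its own where there are three numbers: the shift along the world's x, y, z in cm, then the turn about the world's z in degrees, then the closure, from 0 (fully open) to 1 (shut). In form: [[[x, y, z], turn, claw], ...]. A call has 1 to 5 rows; each row shifts and turns the commanded pose from where the row before left it; what a row does not reach is not made up. A row lasts 1/10 s, in which the tool goes at most 50 mm and 8.59 degrees, less where a joint would pass 70% of its speed; a pose out of reach is approached as far as the arm can. A call is refused whole if a number of a shift passes 5 or a number of a turn 8.59, either way. A call with a gripper value outside its range is refused whole. The fingers move at their own pace and stop on an object; "squeeze" is the grip in N (left out, the last holds). Time passes only in rows, so rows that do not move let the fingers close. It gives the time, the measured TCP pose, the force, the opening and the grip force at its end, in the units of the state.
- env.state(): the state, without advancing time (a new reading comes with each control period).
- env.grab_frame(name): name is "side" or "top"; returns a dict with "frame" (420x560x3 uint8, red, green, blue), "z_map" (420x560 float32, mm along the optical axis (not along the pixel's ray), 0 where there is no reading), "fovy" (degrees; the focal length in pixels is half the picture's height over the tangent of half this angle, whatever the lens; pixels are square), "cx", "cy" (the principal point, pixels), "position" and "orientation" of the camera in the world. Camera axes: x right, y down, z forward; pixel columns grow to the right and rows downward; lengths in mm; the calibration is good to about 2 mm. A picture is of the moment at which its call begins.
- env.job_done(): hands the job in; it is judged then, once.
Trained networks look in a picture, given as the dict that the camera call returned (one of the last four; its "shot" number tells which), for a name from the list of things; names that differ only in an ending like _2 or _b are one class to them, and where a whole thing is asked for, a point or a joint stands for the part that bears it (a point fixed in the world has none). Each returns a list of dicts, best first, with "score" (0 to 1); they miss things now and then, are a little off and sometimes report something else, mostly with a low value. They report only what shows in the picture. A call takes as long as a camera call. They do not tell look-alikes from the thing itself.
- env.search_frame(picture, label): "point" ([column, row] in pixels, amid what is visible of it).
- env.landmark_of(picture, label): "point" ([column, row] in pixels: a listed point, or the origin of a listed thing).
The state is a dict: "time_s": time; "qpos": joint angles; "qvel": joint speeds; "effort": joint torques, N m; "ee_pos": TCP position; "ee_rot": TCP orientation; "force": force on the tool from outside, world axes, zero at the start; "torque": the same for the moment, N m; "gripper_width": finger opening in mm; "gripper_force": force on a finger pad.
Only numpy, scipy, OpenCV 4.12 (cv2) and the standard library are available. Lean on these libraries where they do the work, as an engineer would, in place of code of your own. Each camera call takes 0.05 s, during which the arm holds its last target. There are 200 camera calls.

TASK

Some of the guide rollers on the cardboard sheet have a broken piece loose inside that you can feel shift when the roller is tilted. Push every sound roller onto a spindle of the moulding guide, any spindle, past the spring balls and fully home, and stand every rattling roller upright on the raised reject shelf. Leave the tape measure, masking tape and carton where they are.

Things in the scene. Friction and masses are not known exactly. Their poses are not given: they have to be found in the camera images.
- roller_a: a guide roller standing on the sheet: black rubber tyre, aluminium end caps, 60 mm outside diameter, 40 mm tall, plain 23 mm through bore up its middle, 0.55 to 0.66 kg; origin at the centre of its underside, z up along the bore. Of rollers a to e three or four are there (an absent one reads None); all look alike and weigh about the same, and any number of them may be rattlers
- roller_b: a guide roller like roller_a (same look and size); origin at the centre of its underside, z up along the bore. In ANY roller that is a rattler, a broken piece of 0.16 kg runs freely round the sealed race, 20 mm from the axis and 15 mm above the underside; it rolls to the low side when the roller is tilted, whichever way that is
- roller_c: a guide roller like roller_a (same look and size); origin at the centre of its underside, z up along the bore. In any sound roller nothing moves: its centre of mass stays on its axis, 17 to 20 mm above the underside. (The rules tell sound from rattling by a hidden inner joint, core_a for roller_a and so on, which the state does not give)
- roller_d: a guide roller like roller_a (same look and size); origin at the centre of its underside, z up along the bore
- roller_e: a guide roller like roller_a (same look and size); origin at the centre of its underside, z up along the bore
- spindle1_home (a point): centre of the top of spindle 1's dark 38 mm collar, 34 mm above the bench: where the middle of a roller's underside is when fully home; z up. From it rises the 20 mm steel spindle, 66 mm tall, its last 10 mm tapered. Two sprung brass balls stand 3.5 mm out of its sides, centres 45.5 mm above this point
- spindle2_home (a point): the same point on spindle 2, an identical spindle. A roller going down meets the balls when its underside is 50 mm above this point, needs 15 to 20 N in all (its own 6 N weight included) to push them in, then slides down with a rough drag of a few N to the collar; once home the balls spring out just over its top and hold it down
- spindle4_home (a point): the same point on spindle 4, an identical spindle of the same guide
- spindle3_home (a point): the same point on spindle 3, an identical spindle of the same guide
- guide: the moulding guide, fixed to the bench: aluminium base plate 12 mm thick, x from -110 to +45 mm, 360 mm along y, with spindles 1 to 4 in a row along its y axis at -135, -45, +45 and +135 mm; origin on the bench below the middle of the row. A dark fence bar 18 mm wide, top 32 mm above the bench, runs along y at x = -95 mm
- shelf_top (a point): centre of the reject shelf's deck; x across the shelf, y along it, z up: a raised narrow plywood shelf fixed to the bench, deck 70 mm above the bench, red lips 6 mm thick standing 6 mm above the deck all round. Inside the lips the deck is 68 mm (x) by 328 mm (y), so four rollers can stand on it in a row along y
- sheet: the cardboard sheet on which the rollers start, 250 (x) x 290 (y) mm, 3 mm thick, stuck to the bench; origin at the centre of its underside
- tape_measure: yellow tape measure, 65 x 42 x 70 mm, loose bystander; origin at the centre of its underside
- masking_tape: green roll of masking tape, 100 mm diameter, 24 mm tall, lying flat, loose bystander; origin at the centre of its underside
- carton: white carton 160 x 110 x 85 mm, loose bystander; origin at the centre of its underside
Not all that is in view belongs to the job. What is shaped like the roller_c but orange or purple is not meant.

How it is judged:
By the outcome, as a careful person would: the job done as asked, in the order asked, and still so for the second after the job is handed in, with the robot touching nothing.
Of roller_a, roller_b, roller_c, roller_d, roller_e only 3 to 4 are there at a start; the rules pass over those that are not, and their reading is None.
At some moment in a run one of roller_a, roller_b, roller_c, roller_d, roller_e may be knocked a few centimetres aside while the robot is not near it.
Once in a run the grip may slacken for a moment while it holds something.
It also fails if it takes over 210 s, if anything falls off the work surface, if the arm or the gripper's body presses on something with over 40 N, if the wrist force passes 120 N, or if a joint passes its speed limit or range.

## Working session

There is one attempt and no reset: what is moved stays moved. The work goes in short steps, Python scripts to look and compute and a tool call to move; the robot and the scene stay as the last step left them, time stands still between calls to the robot, and variables do not carry over. Pictures are saved under pics/ and viewed, at most 14 in all, crops included, and the job is handed in when it is done.

Besides the shell and the picture viewer there is one more tool, called as a command line: name --argument value ..., lists and objects as JSON in quotes. move_arm: Moves the arm, as the interface text tells. Its arguments: {"type":"object","properties":{"plan":{"type":"array","items":{"type":"array"}},"squeeze":{"type":"number"}},"required":["plan"]}

```bash
ls; mkdir -p pics; cat > h.py <<'E'
import numpy as np, cv2
from workcell import env
from scipy.spatial.transform import Rotation as R
def rot(o):
    o=np.array(o,float)
    if o.shape==(3,3): return o
    return R.from_euler('xyz',o,degrees=True).as_matrix() if o.size==3 else R.from_quat(o).as_matrix()
def foc(p): return p['frame'].shape[0]/2/np.tan(np.radians(p['fovy'])/2)
def ray(p,uv):
    f=foc(p); return rot(p['orientation'])@np.array([(uv[0]-p['cx'])/f,(uv[1]-p['cy'])/f,1])
def at_z(p,uv,z):
    d=ray(p,uv); c=np.array(p['position'],float); return c+d*(z-c[2])/d[2]
def by_depth(p,uv):
    z=p['z_map'][int(round(uv[1])),int(round(uv[0]))]; return np.array(p['position'])+ray(p,uv)*z
def cloud(p):
    h,w=p['z_map'].shape;f=foc(p);u,v=np.meshgrid(np.arange(w),np.arange(h));z=p['z_map']
    P=np.stack([(u-p['cx'])/f*z,(v-p['cy'])/f*z,z],-1)
    return P@rot(p['orientation']).T+np.array(p['position'])
def save(p,n,s=1.4): cv2.imwrite('pics/'+n,cv2.resize(p['frame'][:,:,::-1],None,fx=s,fy=s))
E
python3 - <<'E'
from h import *
for n in ('top','side'):
    p=env.grab_frame(n); save(p,n+'0.png',1.4)
    print(n,p['fovy'],p['cx'],p['cy'],p['position'],p['orientation'])
    for l in ('roller_a','spindle1_home','shelf_top','guide','sheet'):
        for d in env.landmark_of(p,l): 
            print(l,np.round(d['point'],1),round(d['score'],2),np.round(by_depth(p,d['point'])))
print(env.state())
E
```

```text
pics
top 46.7045758003557 279.68745893945965 215.13434932348574 [ 264.4653474    20.13803493 1411.51942726] [-168.22879936    0.30342814  -89.16652539]
roller_a [338.7 258.1] 0.92 [ 433. -141.    3.]
roller_a [380.8 257.6] 0.9 [ 436. -263.    4.]
roller_a [450.4 240.2] 0.81 [ 484. -456.   37.]
roller_a [393.3 305.6] 0.76 [ 299. -295.    2.]
roller_a [387.2 212.1] 0.73 [ 563. -278.   41.]
roller_a [410.8 254.6] 0.7 [ 441. -341.   41.]
roller_a [453.5 290.8] 0.67 [ 344. -470.   -2.]
spindle1_home [262.9 233.9] 0.49 [484.  76. 101.]
shelf_top [263.2 173.6] 0.64 [665.  80.  71.]
guide [213.1 240.3] 0.64 [479. 225.   6.]
guide [262.7 174.6] 0.26 [663.  82.  67.]
sheet [373.1 236.6] 0.69 [ 497. -242.    5.]
sheet [382.8 153.5] 0.16 [ 757. -281.   -8.]
side 54.67902992065224 285.6773535546227 206.87784184299184 [ -89.94518712 -608.12132356 1123.61831206] [-140.63438912   -0.53084103  -42.46780585]
roller_a [398.7 321.8] 0.96 [ 470. -480.   43.]
roller_a [334.  281.1] 0.93 [ 428. -271.   45.]
roller_a [308.6 259.7] 0.91 [ 425. -166.   44.]
roller_a [368.7 265.5] 0.79 [ 548. -305.   44.]
roll
[... 447 characters left out ...]
8] 0.88 [ 495. -247.    5.]
{'time_s': 0.6, 'qpos': array([ 7.58590739e+01,  1.83108235e+01,  8.96407968e+01, -9.71580117e-04,
        7.20434395e+01, -1.14404218e+00]), 'qvel': array([ 0.05145621, -0.08055153,  0.01047159, -0.14362256, -0.0305041 ,
        0.09071817]), 'effort': array([-1.21785247e-04, -4.12114155e+01, -2.32130635e+01,  7.27182766e-02,
        3.75199167e-02, -1.16609868e-05]), 'ee_pos': array([129.30332003, 560.27587682, 213.97453001]), 'ee_rot': array([1.79995079e+02, 1.02273418e-03, 1.67003416e+02]), 'force': array([-0.23169597, -0.38726142, -0.22855249]), 'torque': array([-0.04287441,  0.02935353, -0.031664  ]), 'gripper_force': 0.0, 'gripper_width': 91.38230676008443}
```

View pics/top0.png

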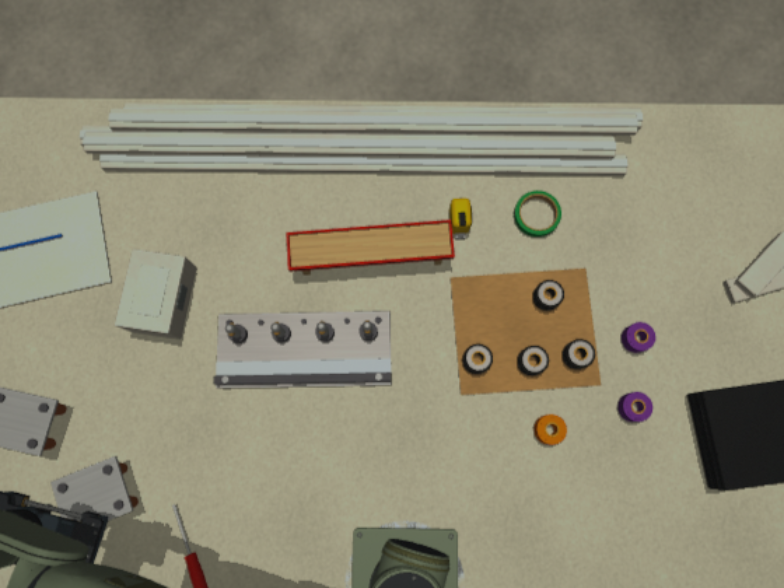

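View pics/side0.png

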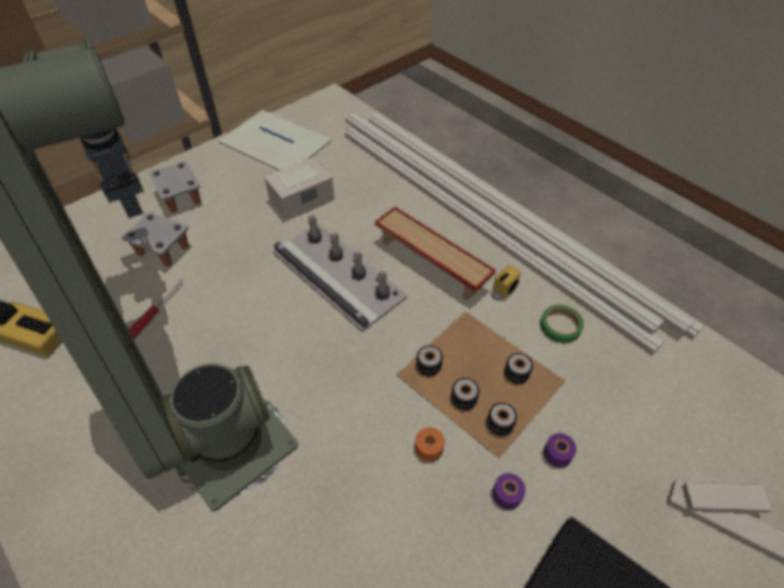

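The top view shows four rollers on the sheet, at 784-wide picture pixels (478,359), (533,360), (579,353) and (549,294). The spindles are near (236,331), (280,331), (324,330) and (368,329), and the shelf is centred at about (370,245). The orange and purple look-alikes are off the sheet. Next I'll get exact positions from the depth map.

```bash
cat >> h.py <<'E'
from scipy.optimize import least_squares
def circ(xy,r=None):
    c0=xy.mean(0); g=lambda q: np.hypot(*(xy-q[:2]).T)-q[2]
    return least_squares(g,[*c0,r or 20],loss='soft_l1',f_scale=1).x
def rollers(p,zt=43,box=(330,640,-420,-90)):
    """centres of white caps at height zt, from colour contours projected to the plane"""
    f=p['frame'].astype(int); C=cloud(p)
    m=((f.min(2)>105)&(f.max(2)-f.min(2)<40)&(abs(C[...,2]-zt)<9)&(C[...,0]>box[0])&(C[...,0]<box[1])&(C[...,1]>box[2])&(C[...,1]<box[3])).astype(np.uint8)
    n,L,st,ce=cv2.connectedComponentsWithStats(m)
    out=[]
    for i in range(1,n):
        if st[i,4]<40: continue
        c=max(cv2.findContours((L==i).astype(np.uint8),0,1)[0],key=cv2.contourArea)
        (u,v),r=cv2.minEnclosingCircle(c)
        out.append((np.round(at_z(p,(u,v),zt)[:2],1),round(r,1),st[i,4]))
    return out
E
python3 - <<'E'
from h import *
for n in ('top','side'):
    p=env.grab_frame(n); C=cloud(p); print(n)
    for o in rollers(p): print('roller',o)
    g=(C[...,0]>400)&(C[...,0]<560)&(C[...,1]>-150)&(C[...,1]<320)
    m=(g&(C[...,2]>60)&(C[...,2]<115)).astype(np.uint8)
    k,L,st,ce=cv2.connectedComponentsWithStats(m)
    for i in range(1,k):
        if st[i,4]>5:
            q=C[L==i]; t=q[q[:,2]>95]; print('sp',st[i,4],q[:,2].max().round(1),np.round(t[:,:2].mean(0),1),len(t))
    s=(C[...,0]>580)&(C[...,0]<760)&(C[...,1]>-150)&(C[...,1]<320)&(C[...,2]>60)&(C[...,2]<90)
    q=C[s][:,:2].astype(np.float32); print('shelf',cv2.minAreaRect(q),q.shape)
    f=p['frame'].astype(int); al=(f.min(2)>110)&(C[...,0]>320)&(C[...,0]<560)&(C[...,1]>-150)&(C[...,1]<320)&(abs(C[...,2]-12)<6)
    print('plate',cv2.minAreaRect(C[al][:,:2].astype(np.float32)))
for i in range(6):
    env.grab_frame('top'); s=env.state(); print(np.round(s['force'],2),np.round(s['torque'],3))
E
```

```text
top
roller (array([ 570.4, -292.8]), 8.3, np.int32(128))
roller (array([ 448.1, -350. ]), 8.5, np.int32(135))
roller (array([ 436. , -144.2]), 8.5, np.int32(135))
roller (array([ 434.7, -256.9]), 8.5, np.int32(135))
sp 54 103.7 [488.8  80.9] 19
sp 62 105.3 [483.1 259. ] 17
sp 57 101.6 [485.7 169.4] 24
shelf ((665.4911499023438, 54.7542724609375), (119.37655639648438, 394.3540954589844), 12.070755958557129) (3541, 2)
plate ((440.1436462402344, 93.61996459960938), (239.23614501953125, 454.47479248046875), 0.8413110375404358)
side
roller (array([ 435.3, -146.1]), 7.2, np.int32(82))
roller (array([ 571.8, -294.4]), 7.3, np.int32(86))
roller (array([ 432.6, -258.8]), 7.6, np.int32(106))
roller (array([ 447.8, -352.8]), 8.1, np.int32(108))
sp 54 100.6 [482.9 256.4] 10
sp 54 100.1 [488.  167.1] 10
sp 59 102.0 [489.8  76.1] 12
shelf ((666.5654907226562, 55.26582336425781), (121.07742309570312, 394.6846618652344), 11.656914710998535) (1889, 2)
plate ((437.4061279296875, 107.67794799804688), (227.1958770751953, 424.6437683105469), 0.9705703854560852)
[ 0.18 -0.11  0.55] [-0.009 -0.038  0.027]
[0.18 1.4  0.45] [-0.011  0.051 -0.01 ]
[ 0.45 -0.66  0.96] [-0.007 -0.022  0.009]
[-0.2   0.24 -0.25] [-0.01   0.009 -0.043]
[ 0.02 -0.57 -0.03] [-0.004  0.021  0.02 ]
[-0.12 -0.79  0.02] [ 0.062 -0.005 -0.014]
```

move_arm --plan '[[[1.9,-4.4,0],-4.7,0],[[1.9,-4.4,0],-4.7,0],[[1.9,-4.4,0],-4.7,0],[[1.9,-4.4,0],-4.7,0],[[1.9,-4.4,0],-4.7,0]]'

```text
time_s: 1.5
ee_pos: [224.7, 338.6, 214.1]
ee_rot: [180.0, 0.0, 143.4]
force: [0.8, 0.3, -0.2]
gripper_width: 91.1
gripper_force: 0.0
```

move_arm --plan '[[[1.9,-4.4,0],-4.7,0],[[1.9,-4.4,0],-4.7,0],[[1.9,-4.4,0],-4.7,0],[[1.9,-4.4,0],-4.7,0],[[1.9,-4.4,0],-4.7,0]]'

```text
time_s: 2.0
ee_pos: [319.7, 118.6, 214.4]
ee_rot: [179.9, 0.0, 119.8]
force: [1.7, -0.1, 0.6]
gripper_width: 91.3
gripper_force: 0.0
```

move_arm --plan '[[[1.9,-4.4,0],-4.7,0],[[1.9,-4.4,0],-4.7,0],[[1.9,-4.4,0],-4.7,0],[[1.9,-4.4,0],-4.7,0],[[1.9,-4.4,0],-4.7,0]]'

```text
time_s: 2.5
ee_pos: [414.7, -101.9, 214.3]
ee_rot: [179.9, 0.0, 96.3]
force: [1.1, 1.2, -0.5]
gripper_width: 91.5
gripper_force: 0.0
```

move_arm --plan '[[[1.9,-4.4,0],-4.7,0],[[0,0,0],0,0],[[0,0,0],0,0]]'

```text
time_s: 2.8
ee_pos: [433.1, -144.3, 213.6]
ee_rot: [-179.9, -0.0, 91.7]
force: [-0.2, 0.8, 0.1]
gripper_width: 91.2
gripper_force: 0.0
```

```bash
python3 - <<'E'
from h import *
s=env.state(); print(s['time_s'],s['ee_pos'],s['ee_rot'],s['qpos'])
T=[];E_=[];F=[]
for n in ('top','side')*4:
    p=env.grab_frame(n); s=env.state(); T.append(s['torque']);E_.append(s['effort']);F.append(s['force'])
    if len(T)>2: continue
    for o in rollers(p): print('roller',o)
    C=cloud(p); f=p['frame'].astype(int)
    red=(f[...,0]>110)&(f[...,1]<60)&(f[...,2]<60)&(C[...,0]>580)&(C[...,0]<760)&(abs(C[...,2]-70)<25)
    v,u=np.nonzero(red); q=np.array([at_z(p,(a,b),76)[:2] for a,b in zip(u,v)],np.float32); print('shelf',cv2.minAreaRect(q),len(q))
    g=(C[...,0]>440)&(C[...,0]<540)&(C[...,1]>-60)&(C[...,1]<320)&(C[...,2]>92)&(C[...,2]<112)
    k,L,st,ce=cv2.connectedComponentsWithStats(g.astype(np.uint8))
    for i in range(1,k):
        if st[i,4]>3: print('sp',st[i,4],at_z(p,ce[i],98)[:2].round(1))
    if n=='side': save(p,'side1.png')
for a in (T,E_,F): print(np.mean(a,0).round(3),np.std(a,0).round(3))
E
```

```text
2.8 [ 433.11571798 -144.26155978  213.60504989] [-1.79943360e+02 -4.99749317e-02  9.17065766e+01] [-1.98841591e+01  7.63618332e+00  1.04061773e+02  2.75669415e-02
  6.83731012e+01 -2.16009364e+01]
roller (array([ 583.8, -297.6]), 6.7, np.int32(43))
roller (array([ 449.1, -350.8]), 8.7, np.int32(143))
shelf ((660.6502685546875, 77.25408935546875), (78.46602630615234, 337.26971435546875), 5.358921527862549) 431
sp 30 [482.9 259. ]
sp 29 [485.7 169.2]
sp 29 [489.1  79.6]
roller (array([ 432. , -146.6]), 6.1, np.int32(51))
roller (array([ 570.4, -295.6]), 7.8, np.int32(117))
roller (array([ 434.8, -258.1]), 8.1, np.int32(134))
roller (array([ 448.5, -352. ]), 8.4, np.int32(142))
shelf ((625.059326171875, 61.60078430175781), (67.49103546142578, 337.9111022949219), 16.434480667114258) 24
sp 12 [483.  255.6]
sp 14 [486.9 165.2]
sp 17 [488.5  75.2]
[-0.084  0.05   0.01 ] [0.022 0.026 0.035]
[ -0.325 -29.756 -22.646   0.038   0.047   0.   ] [0.279 0.228 0.147 0.016 0.021 0.   ]
[-0.264  0.212  0.024] [0.479 0.366 0.458]
```

move_arm --plan '[[[0.2,-0.1,-4.5],0,0],[[0,0,-4.5],0,0],[[0,0,-4.5],0,0],[[0,0,-3.5],0,0],[[0,0,-2.0],0,0]]'

```text
time_s: 3.7
ee_pos: [433.7, -143.7, 21.6]
ee_rot: [-179.8, -0.1, 91.9]
force: [-0.8, 0.0, 0.6]
gripper_width: 91.0
gripper_force: 0.0
```

move_arm --plan '[[[0,0,-1.0],0,0],[[0,0,0],0,0.3],[[0,0,0],0,1],[[0,0,0],0,1],[[0,0,0],0,1]]' --squeeze 45

```text
time_s: 4.2
ee_pos: [436.2, -145.0, 15.1]
ee_rot: [179.8, 0.1, 91.8]
force: [3.9, 0.4, 0.1]
gripper_width: 62.4
gripper_force: 2.9
```

move_arm --plan '[[[0,0,0],0,1],[[0,0,0],0,1],[[0,0,0],0,1]]'

```text
time_s: 4.5
ee_pos: [436.7, -145.2, 15.0]
ee_rot: [179.8, 0.1, 91.8]
force: [1.7, 0.1, 7.1]
gripper_width: 58.8
gripper_force: 45.0
```

move_arm --plan '[[[0,0,2],0,1],[[0,0,4],0,1],[[0,0,4],0,1],[[0,0,4],0,1],[[0,0,2],0,1]]'

```text
time_s: 5.0
ee_pos: [435.4, -144.8, 176.3]
ee_rot: [179.9, 0.1, 91.8]
force: [0.8, 0.1, -5.5]
gripper_width: 58.9
gripper_force: 45.0
```

```bash
cat >> h.py <<'E'
def tq(n=8):
    T=[];F=[];e=[]
    for i in range(n):
        env.grab_frame('top'); s=env.state(); T.append(s['torque']);F.append(s['force']);e.append(s['effort'][3:5])
    T=np.array(T); print('t',round(s['time_s'],2),'T',T.mean(0).round(3),'sd',T.std(0).round(3),'F',np.mean(F,0).round(2),'w',round(s['gripper_width'],1),'eff',np.mean(e,0).round(3))
    print(T[:,:2].round(2).tolist())
E
python3 -c "
from h import *
tq(8)"
```

```text
t 5.4 T [-0.093  0.036  0.006] sd [0.031 0.045 0.022] F [ 0.06 -0.1  -6.16] w 59.2 eff [0.06  0.148]
[[-0.11, -0.07], [-0.09, 0.03], [-0.07, 0.07], [-0.08, 0.06], [-0.05, 0.03], [-0.07, 0.07], [-0.12, 0.03], [-0.15, 0.08]]
```

move_arm --plan '[[[0,4,0],0,1],[[0,0,0],0,1],[[0,0,0],0,1],[[0,0,0],0,1]]'

```text
time_s: 5.8
ee_pos: [435.1, -105.0, 173.4]
ee_rot: [-179.9, 0.0, 91.8]
force: [-0.7, 0.5, -5.8]
gripper_width: 59.3
gripper_force: 45.0
```

```bash
python3 -c "
from h import *
tq(8)"
```

```text
t 6.2 T [-0.116  0.041  0.003] sd [0.023 0.039 0.034] F [ 0.23 -0.15 -6.  ] w 59.0 eff [0.066 0.059]
[[-0.11, 0.13], [-0.12, 0.02], [-0.09, 0.03], [-0.14, 0.08], [-0.07, 0.02], [-0.14, -0.0], [-0.11, 0.04], [-0.14, 0.02]]
```

move_arm --plan '[[[4,0,0],0,1],[[0,0,0],0,1],[[0,0,0],0,1],[[0,0,0],0,1]]'

```text
time_s: 6.6
ee_pos: [474.6, -104.7, 173.7]
ee_rot: [-179.9, -0.0, 91.8]
force: [0.1, 0.4, -6.2]
gripper_width: 58.6
gripper_force: 45.0
```

```bash
python3 -c "
from h import *
tq(8)"
```

```text
t 7.0 T [-0.164  0.046  0.001] sd [0.027 0.034 0.027] F [ 0.04 -0.05 -5.74] w 59.0 eff [0.114 0.077]
[[-0.21, 0.08], [-0.17, 0.04], [-0.17, 0.01], [-0.19, 0.0], [-0.16, 0.01], [-0.13, 0.08], [-0.17, 0.06], [-0.12, 0.1]]
```

move_arm --plan '[[[0,-5,0],0,1],[[0,0,0],0,1],[[0,0,0],0,1],[[0,0,0],0,1],[[0,0,0],0,1]]'

```text
time_s: 7.5
ee_pos: [475.1, -154.0, 173.9]
ee_rot: [-180.0, -0.0, 91.9]
force: [0.4, 0.1, -5.6]
gripper_width: 58.7
gripper_force: 45.0
```

```bash
python3 -c "
from h import *
tq(6)"
```

```text
t 7.8 T [-0.138  0.095 -0.027] sd [0.036 0.043 0.02 ] F [ 0.24  0.14 -5.88] w 58.7 eff [0.095 0.044]
[[-0.09, 0.06], [-0.13, 0.1], [-0.21, 0.08], [-0.12, 0.17], [-0.15, 0.12], [-0.12, 0.03]]
```

move_arm --plan '[[[-4,4,0],0,1],[[0,0,0],0,1],[[0,0,0],0,1],[[0,0,0],0,1],[[0,0,0],0,1]]'

```text
time_s: 8.3
ee_pos: [440.8, -119.8, 174.3]
ee_rot: [179.9, 0.0, 91.8]
force: [0.8, -0.3, -5.6]
gripper_width: 59.2
gripper_force: 45.0
```

```bash
python3 -c "
from h import *
tq(6)"
```

```text
t 8.6 T [-0.151  0.006  0.   ] sd [0.031 0.023 0.032] F [ 0.5  -0.12 -5.83] w 58.9 eff [0.095 0.092]
[[-0.18, -0.02], [-0.11, -0.01], [-0.2, 0.05], [-0.16, 0.02], [-0.15, 0.01], [-0.12, -0.0]]
```

move_arm --plan '[[[0,5,0],0,1],[[0,-5,0],0,1],[[0,5,0],0,1],[[0,0,0],0,1],[[0,0,0],0,1]]'

```text
time_s: 9.1
ee_pos: [439.4, -69.6, 173.8]
ee_rot: [-179.9, 0.0, 91.8]
force: [-0.9, -0.7, -5.8]
gripper_width: 59.1
gripper_force: 45.0
```

```bash
python3 -c "
from h import *
tq(6)"
```

```text
t 9.4 T [-0.132  0.037  0.014] sd [0.049 0.033 0.015] F [ 0.39 -0.11 -6.01] w 58.9 eff [0.086 0.096]
[[-0.21, 0.03], [-0.19, 0.04], [-0.11, -0.02], [-0.11, 0.04], [-0.07, 0.09], [-0.11, 0.05]]
```

```bash
python3 - <<'E'
from h import *
for n in ('top','side'):
    p=env.grab_frame(n); C=cloud(p); f=p['frame'].astype(int)
    r,g,b=f[...,0],f[...,1],f[...,2]
    red=((r>70)&(r>1.8*g)&(r>1.8*b)&(C[...,0]>560)&(C[...,0]<780)&(C[...,1]>-140)&(C[...,1]<300)&(C[...,2]>40)).astype(np.uint8)
    v,u=np.nonzero(red); q=np.array([at_z(p,(a,c),76)[:2] for a,c in zip(u,v)],np.float32); print(n,'lip',cv2.minAreaRect(q),len(q))
    wood=((r-b>45)&(red==0)&(C[...,0]>600)&(C[...,0]<720)&(C[...,1]>-110)&(C[...,1]<260)&(abs(C[...,2]-70)<12)).astype(np.uint8)
    wood=cv2.morphologyEx(wood,cv2.MORPH_OPEN,np.ones((3,3)))
    v,u=np.nonzero(wood); q=np.array([at_z(p,(a,c),70)[:2] for a,c in zip(u,v)],np.float32); print(n,'deck',cv2.minAreaRect(q),len(q))
    c=p['frame'][90:300,130:390] if n=='top' else p['frame'][120:330,190:450]
    cv2.imwrite(f'pics/c_{n}.png',cv2.resize(c[:,:,::-1],None,fx=3,fy=2.8,interpolation=cv2.INTER_CUBIC))
E
```

```text
top lip ((659.7249755859375, 77.5810775756836), (81.66231536865234, 339.2689514160156), 5.3697428703308105) 589
top deck ((663.6326904296875, 69.29920959472656), (68.8067398071289, 346.6026916503906), 5.5434956550598145) 2621
side lip ((657.7454833984375, 70.6962890625), (84.67393493652344, 336.68194580078125), 3.9679067134857178) 155
side deck ((667.1544799804688, 80.72947692871094), (77.92866516113281, 336.382568359375), 5.2763519287109375) 551
```

View pics/c_top.png

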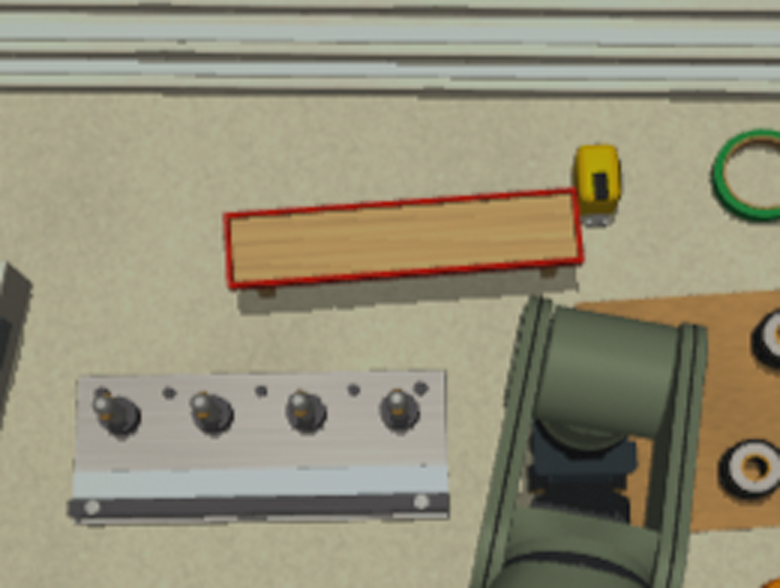

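The crop shows the shelf outline with corners at crop pixels (225,213), (578,190), (583,262) and (231,288). The tape measure sits just off its right end, and the four spindle tips are at about (101,402), (202,402), (298,402) and (393,400).

```bash
python3 - <<'E'
from h import *
p=env.grab_frame('top')
q=np.array([at_z(p,(130+a/3,90+b/2.8),76)[:2] for a,b in [(225,213),(578,190),(583,262),(231,288)]]); print(q.round(1),q.mean(0).round(1))
d=(q[0]+q[3]-q[1]-q[2]); print(np.degrees(np.arctan2(-d[0],d[1])))
s=env.state();print(s['ee_pos'],s['ee_rot'])
E
```

```text
[[683.5 247.5]
 [712.4 -89.8]
 [636.  -94.3]
 [604.4 238.2]] [659.1  75.4]
5.168237714560886
[439.9868298  -69.32912776 173.96039353] [1.79996359e+02 3.16468673e-03 9.18150272e+01]
```

move_arm --plan '[[[4.63,0.57,0],0,1],[[4.63,0.57,0],0,1],[[4.63,0.57,0],0,1],[[4.63,0.57,0],0,1],[[4.63,0.57,0],0,1]]'

```text
time_s: 10.05
ee_pos: [673.2, -40.5, 173.4]
ee_rot: [-180.0, 0.0, 91.8]
force: [1.8, 0.5, -5.4]
gripper_width: 59.0
gripper_force: 45.0
```

move_arm --plan '[[[0,0,-3],0,1],[[0,0,-3],0,1],[[0,0,-1.5],0,1],[[0,0,0],0,1],[[0,0,0],0,1]]'

```text
time_s: 10.55
ee_pos: [671.8, -40.9, 99.0]
ee_rot: [180.0, 0.0, 91.8]
force: [-0.2, 0.7, -5.3]
gripper_width: 59.0
gripper_force: 45.0
```

```bash
python3 - <<'E'
from h import *
s=env.state();print(s['ee_pos'],s['force'])
p=env.grab_frame('side'); c=p['frame'][120:260,260:420]; cv2.imwrite('pics/s2.png',cv2.resize(c[:,:,::-1],None,fx=5,fy=4,interpolation=cv2.INTER_CUBIC)) 
E
```

```text
[671.83072299 -40.88757908  99.0375502 ] [-0.22933091  0.68602384 -5.28770751]
```

View pics/s2.png

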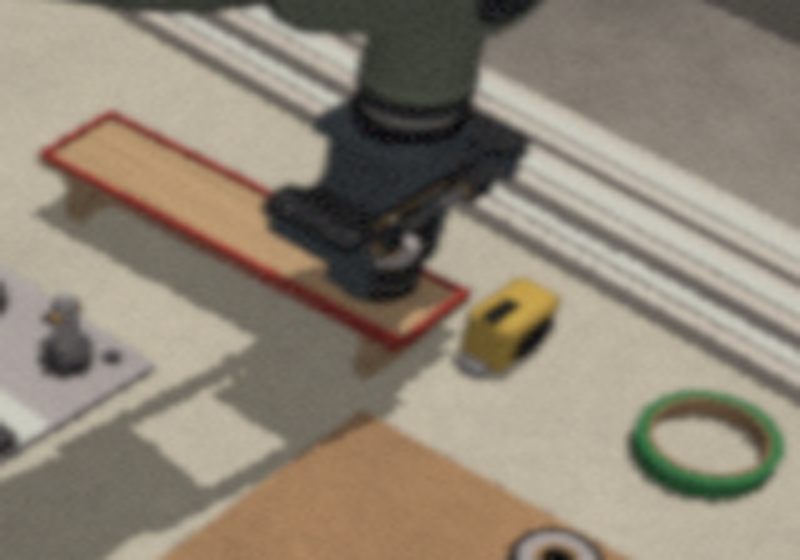

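The side view shows the held roller over the right end of the shelf, at about (390,265), clear of the tape measure at (510,325).

move_arm --plan '[[[0,0,-0.8],0,1],[[0,0,-0.3],0,1],[[0,0,-0.2],0,1],[[0,0,0],0,1]]'

```text
time_s: 11.0
ee_pos: [671.2, -40.9, 85.8]
ee_rot: [-180.0, -0.0, 91.8]
force: [-0.3, -0.4, -5.7]
gripper_width: 58.9
gripper_force: 45.0
```

move_arm --plan '[[[0,0,-0.2],0,1],[[0,0,-0.1],0,1],[[0,0,0],0,1]]'

```text
time_s: 11.3
ee_pos: [671.3, -40.8, 82.8]
ee_rot: [-180.0, -0.0, 91.8]
force: [0.3, 0.6, -6.4]
gripper_width: 59.1
gripper_force: 45.0
```

move_arm --plan '[[[0,0,-0.1],0,1],[[0,0,0],0,0.2],[[0,0,0],0,0],[[0,0,0],0,0],[[0,0,2],0,0]]'

```text
time_s: 11.8
ee_pos: [669.9, -40.7, 100.1]
ee_rot: [-179.7, -0.0, 91.8]
force: [0.2, -0.1, -0.5]
gripper_width: 88.0
gripper_force: 0.0
```

move_arm --plan '[[[-3,-3,4],0,0],[[-4,-4,3],0,0],[[-4,-4,2],0,0],[[-4,-4,0],0,0],[[-4,-4,0],0,0]]'

```text
time_s: 12.3
ee_pos: [509.7, -203.1, 178.0]
ee_rot: [179.8, 0.1, 91.9]
force: [1.0, -0.5, -0.1]
gripper_width: 91.6
gripper_force: 0.0
```

```bash
python3 - <<'E'
from h import *
for n in ('top','side'):
    p=env.grab_frame(n)
    for o in rollers(p): print(n,o)
    for o in rollers(p,110,(600,740,-110,260)): print('shelf',o)
s=env.state();print(s['ee_pos'],s['torque'])
E
```

```text
shelf (array([670.7, -39.9]), 8.5, np.int32(141))
side (array([ 570.4, -295.6]), 7.8, np.int32(118))
side (array([ 448.5, -352. ]), 8.4, np.int32(143))
[ 506.69070614 -205.22896781  177.49273706] [-0.07899285  0.03054584  0.02128456]
```

move_arm --plan '[[[-3.6,-2.6,0],0,0],[[-3.6,-2.65,0],0,0],[[0,0,-4.5],0,0],[[0,0,-4.5],0,0],[[0,0,-4],0,0]]'

```text
time_s: 12.9
ee_pos: [439.1, -254.5, 45.6]
ee_rot: [179.9, 0.1, 91.8]
force: [0.2, -0.1, 0.3]
gripper_width: 91.1
gripper_force: 0.0
```

move_arm --plan '[[[0,0,-2.3],0,0],[[0,0,-1],0,0],[[0,0,0],0,0.3],[[0,0,0],0,1],[[0,0,0],0,1]]'

```text
time_s: 13.4
ee_pos: [439.8, -255.0, 14.9]
ee_rot: [179.8, 0.1, 91.8]
force: [0.8, 0.1, 0.5]
gripper_width: 70.1
gripper_force: 0.0
```

move_arm --plan '[[[0,0,0],0,1],[[0,0,0],0,1],[[0,0,0],0,1],[[0,0,0],0,1]]'

```text
time_s: 13.8
ee_pos: [436.6, -254.2, 14.3]
ee_rot: [-179.8, -0.0, 91.9]
force: [-4.3, 0.2, 5.9]
gripper_width: 58.2
gripper_force: 45.0
```

move_arm --plan '[[[0,0,2],0,1],[[0,0,4],0,1],[[0,0,4],0,1],[[0,0,4],0,1],[[0,0,2],0,1]]'

```text
time_s: 14.3
ee_pos: [439.4, -254.9, 176.9]
ee_rot: [179.7, 0.2, 91.8]
force: [0.7, -1.0, -6.5]
gripper_width: 57.9
gripper_force: 45.0
```

move_arm --plan '[[[0,4,0],0,1],[[0,0,0],0,1],[[0,0,0],0,1],[[0,0,0],0,1],[[0,0,0],0,1]]'

```text
time_s: 14.8
ee_pos: [438.3, -214.7, 173.0]
ee_rot: [-180.0, -0.0, 91.8]
force: [0.4, -0.9, -5.9]
gripper_width: 58.2
gripper_force: 45.0
```

```bash
python3 -c "
from h import *
tq(6)"
```

```text
t 15.1 T [-0.082  0.036 -0.004] sd [0.034 0.028 0.019] F [-0.11  0.35 -5.4 ] w 58.2 eff [0.036 0.067]
[[-0.12, 0.02], [-0.1, 0.03], [-0.04, -0.0], [-0.06, 0.02], [-0.13, 0.06], [-0.05, 0.09]]
```

move_arm --plan '[[[4,0,0],0,1],[[0,0,0],0,1],[[0,0,0],0,1],[[0,0,0],0,1],[[0,0,0],0,1]]'

```text
time_s: 15.6
ee_pos: [477.7, -214.3, 173.3]
ee_rot: [-180.0, -0.0, 91.8]
force: [-0.4, -0.6, -5.4]
gripper_width: 58.4
gripper_force: 45.0
```

```bash
python3 -c "
from h import *
tq(6)"
```

```text
t 15.9 T [-0.094  0.038 -0.004] sd [0.043 0.019 0.019] F [ 0.13 -0.15 -5.39] w 57.9 eff [0.038 0.064]
[[-0.12, 0.03], [-0.09, 0.05], [-0.03, 0.04], [-0.1, 0.01], [-0.17, 0.07], [-0.05, 0.03]]
```

move_arm --plan '[[[0,-5,0],0,1],[[0,0,0],0,1],[[0,0,0],0,1],[[0,0,0],0,1],[[0,0,0],0,1]]'

```text
time_s: 16.4
ee_pos: [478.3, -263.7, 173.3]
ee_rot: [-180.0, -0.0, 91.8]
force: [-0.4, -0.5, -4.7]
gripper_width: 58.0
gripper_force: 45.0
```

```bash
python3 -c "
from h import *
tq(6)"
```

```text
t 16.7 T [-0.072  0.031  0.008] sd [0.03  0.014 0.023] F [ 0.04 -0.02 -5.95] w 58.1 eff [0.029 0.066]
[[-0.04, 0.04], [-0.06, 0.04], [-0.1, 0.04], [-0.08, 0.0], [-0.12, 0.04], [-0.04, 0.02]]
```

move_arm --plan '[[[-4,3,0],0,1],[[0,0,0],0,1],[[0,0,0],0,1],[[0,0,0],0,1],[[0,0,0],0,1]]'

```text
time_s: 17.2
ee_pos: [439.5, -235.0, 173.9]
ee_rot: [179.9, 0.1, 91.8]
force: [-0.2, 0.6, -5.7]
gripper_width: 58.1
gripper_force: 45.0
```

```bash
python3 -c "
from h import *
tq(6)"
```

```text
t 17.5 T [-0.119  0.044  0.001] sd [0.031 0.034 0.029] F [ 0.04 -0.02 -5.39] w 58.0 eff [0.033 0.058]
[[-0.16, 0.02], [-0.11, 0.09], [-0.1, 0.08], [-0.16, -0.0], [-0.07, 0.02], [-0.12, 0.05]]
```

move_arm --plan '[[[0.7,4.5,0],0,1],[[0.7,4.5,0],0,1],[[0.7,4.5,0],0,1],[[0.7,4.5,0],0,1],[[0.7,4.5,0],0,1]]'

```text
time_s: 18.0
ee_pos: [473.7, -7.7, 173.6]
ee_rot: [180.0, 0.0, 91.8]
force: [0.7, -0.7, -5.8]
gripper_width: 57.9
gripper_force: 45.0
```

move_arm --plan '[[[0.7,4.5,0],0,1],[[0.7,4.5,0],0,1],[[0,0,-2],0,1],[[0,0,-1.5],0,1],[[0,0,0],0,1]]'

```text
time_s: 18.5
ee_pos: [485.7, 80.9, 136.4]
ee_rot: [-179.7, 0.0, 91.9]
force: [-0.8, 0.2, -6.0]
gripper_width: 58.3
gripper_force: 45.0
```

```bash
python3 - <<'E'
from h import *
P=[]
for n in ('side','top','side'):
    p=env.grab_frame(n); P.append(env.state()['ee_pos'])
    for o in rollers(p,180,(400,600,-50,200)): print(n,o)
    if n=='side': c=p['frame'][140:260,200:360]; cv2.imwrite('pics/s3.png',cv2.resize(c[:,:,::-1],None,fx=5,fy=5,interpolation=cv2.INTER_CUBIC))
print(np.mean(P,0),np.std(P,0))
E
```

```text
[487.521859    80.61201807 138.4134918 ] [0.57720123 0.08960041 0.59569129]
```

View pics/s3.png

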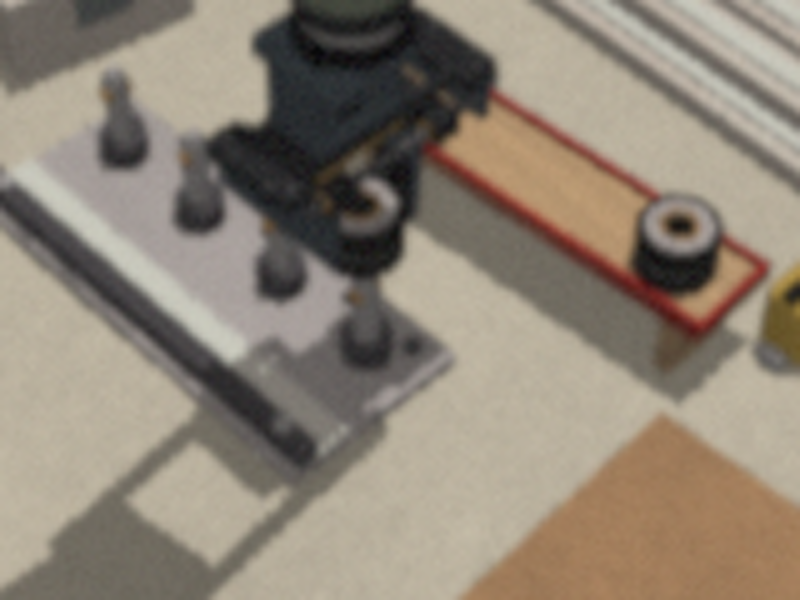

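The side view shows the held roller upright, just above and behind spindle 3 as counted from the left. Its bore is at about (368,210), and the first roller stands upright on the shelf at (680,240).

move_arm --plan '[[[0.1,0.1,-1.5],0,1],[[0,0,-0.5],0,1],[[0,0,0],0,1],[[0,0,0],0,1]]' --squeeze 60

```text
time_s: 19.05
ee_pos: [488.9, 81.5, 119.0]
ee_rot: [179.9, -0.0, 91.8]
force: [0.5, 0.5, -5.2]
gripper_width: 58.1
gripper_force: 60.0
```

move_arm --plan '[[[0,0,-0.5],0,1],[[0,0,-0.3],0,1],[[0,0,-0.2],0,1],[[0,0,-0.2],0,1]]'

```text
time_s: 19.45
ee_pos: [488.4, 81.7, 106.2]
ee_rot: [180.0, -0.0, 91.8]
force: [-0.2, 0.1, -5.7]
gripper_width: 58.4
gripper_force: 60.0
```

```bash
python3 -c "
from h import *
s=env.state();print(s['ee_pos'],s['force'],s['torque'])"
```

```text
[488.41770241  81.66455984 106.19744536] [-0.20550358  0.09611788 -5.72148471] [-0.1171457   0.00480929  0.044263  ]
```

move_arm --plan '[[[0,0,-0.2],0,1],[[0,0,-0.2],0,1],[[0,0,-0.2],0,1],[[0,0,0],0,1]]'

```text
time_s: 19.85
ee_pos: [490.0, 81.9, 100.6]
ee_rot: [179.8, -0.0, 91.8]
force: [4.3, 0.7, -7.7]
gripper_width: 58.4
gripper_force: 60.0
```

move_arm --plan '[[[0,0,-0.2],0,1],[[0,0,-0.2],0,1],[[0,0,0],0,1]]'

```text
time_s: 20.15
ee_pos: [490.2, 81.9, 96.7]
ee_rot: [179.8, -0.0, 91.8]
force: [5.5, 1.4, -6.2]
gripper_width: 58.0
gripper_force: 60.0
```

move_arm --plan '[[[0,0,-0.2],0,1],[[0,0,-0.2],0,1],[[0,0,0],0,1]]'

```text
time_s: 20.45
ee_pos: [491.4, 81.9, 93.8]
ee_rot: [179.6, -0.0, 91.8]
force: [5.9, 0.6, 2.5]
gripper_width: 58.4
gripper_force: 60.0
```

move_arm --plan '[[[0.25,0,0],0,1],[[0,0,0],0,1],[[0,0,-0.2],0,1],[[0,0,-0.2],0,1],[[0,0,0],0,1]]'

```text
time_s: 20.95
ee_pos: [490.9, 81.9, 88.7]
ee_rot: [180.0, -0.0, 91.8]
force: [3.6, 2.8, -2.6]
gripper_width: 58.3
gripper_force: 60.0
```

move_arm --plan '[[[0,0,-0.2],0,1],[[0,0,-0.2],0,1],[[0,0,-0.2],0,1],[[0,0,0],0,1]]'

```text
time_s: 21.35
ee_pos: [490.9, 81.7, 81.7]
ee_rot: [-180.0, -0.0, 91.8]
force: [4.3, 3.0, -4.4]
gripper_width: 58.1
gripper_force: 60.0
```

move_arm --plan '[[[0.1,0,-0.5],0,1],[[0,0,-0.5],0,1],[[0,0,-0.5],0,1],[[0,0,-0.5],0,1],[[0,0,0],0,1]]'

```text
time_s: 21.85
ee_pos: [491.1, 81.7, 61.5]
ee_rot: [-179.9, -0.0, 91.8]
force: [4.3, 1.9, -10.5]
gripper_width: 58.0
gripper_force: 60.0
```

move_arm --plan '[[[0,0,-0.4],0,1],[[0,0,-0.4],0,1],[[0,0,-0.4],0,1],[[0,0,0],0,1]]'

```text
time_s: 22.25
ee_pos: [491.3, 81.4, 48.3]
ee_rot: [-179.9, 0.0, 91.8]
force: [7.6, 1.0, -16.4]
gripper_width: 57.8
gripper_force: 60.0
```

move_arm --plan '[[[0,0,-0.2],0,1],[[0,0,-0.2],0,1],[[0,0,0],0,1]]'

```text
time_s: 22.55
ee_pos: [490.8, 81.4, 45.5]
ee_rot: [-179.8, 0.0, 91.8]
force: [2.1, 0.6, -6.5]
gripper_width: 58.0
gripper_force: 60.0
```

move_arm --plan '[[[0,0,-0.2],0,1],[[0,0,-0.1],0,1],[[0,0,0],0,1]]'

```text
time_s: 22.85
ee_pos: [490.9, 81.4, 45.3]
ee_rot: [-179.9, 0.0, 91.8]
force: [-3.5, -0.5, 13.2]
gripper_width: 57.8
gripper_force: 60.0
```

move_arm --plan '[[[0,0,-0.2],0,1],[[0,0,0],0,1]]'

```text
time_s: 23.05
ee_pos: [490.9, 81.4, 45.2]
ee_rot: [-179.9, 0.0, 91.8]
force: [-8.5, -0.6, 28.8]
gripper_width: 58.1
gripper_force: 60.0
```

move_arm --plan '[[[0,0,0.4],0,1],[[0,0,0],0,0.2],[[0,0,0],0,0],[[0,0,0],0,0],[[0,0,4],0,0]]'

```text
time_s: 23.55
ee_pos: [488.1, 81.0, 81.5]
ee_rot: [-179.3, 0.1, 91.8]
force: [-0.3, -0.1, -0.2]
gripper_width: 86.8
gripper_force: 0.0
```

move_arm --plan '[[[0,0,4.5],0,0],[[0,0,4.5],0,0],[[0,-4.8,0],0,0],[[0,-4.8,0],0,0],[[0,-4.8,0],0,0]]'

```text
time_s: 24.05
ee_pos: [491.8, -63.6, 175.6]
ee_rot: [180.0, 0.0, 91.9]
force: [1.5, -0.1, -0.2]
gripper_width: 90.9
gripper_force: 0.0
```

move_arm --plan '[[[-1,-4.8,0],0,0],[[-2,-4.5,0],0,0],[[-2,-4,0],0,0],[[0,0,0],0,0]]'

```text
time_s: 24.45
ee_pos: [439.6, -199.3, 175.0]
ee_rot: [-179.9, 0.1, 91.5]
force: [0.4, 0.4, 0.4]
gripper_width: 91.2
gripper_force: 0.0
```

```bash
python3 - <<'E'
from h import *
for n in ('top','side'):
    p=env.grab_frame(n)
    for o in rollers(p): print(n,o)
    for o in rollers(p,110,(600,740,-110,260)): print('shelf',o)
    for o in rollers(p,74,(440,540,-60,300)): print('guide',o)
    if n=='top':
        c=p['frame'][90:300,130:440]; cv2.imwrite('pics/t4.png',cv2.resize(c[:,:,::-1],None,fx=2.5,fy=2.5,interpolation=cv2.INTER_CUBIC))
s=env.state();print(s['ee_pos'],s['gripper_width'])
E
```

```text
shelf (array([670.7, -39.9]), 8.5, np.int32(141))
guide (array([490.2,  78.8]), 8.6, np.int32(148))
side (array([ 570.4, -295.6]), 7.8, np.int32(118))
side (array([ 448.5, -352. ]), 8.4, np.int32(143))
guide (array([496. ,  81.6]), 8.1, np.int32(101))
[ 441.54786426 -195.84153556  175.12229593] 91.20262438910092
```

View pics/t4.png

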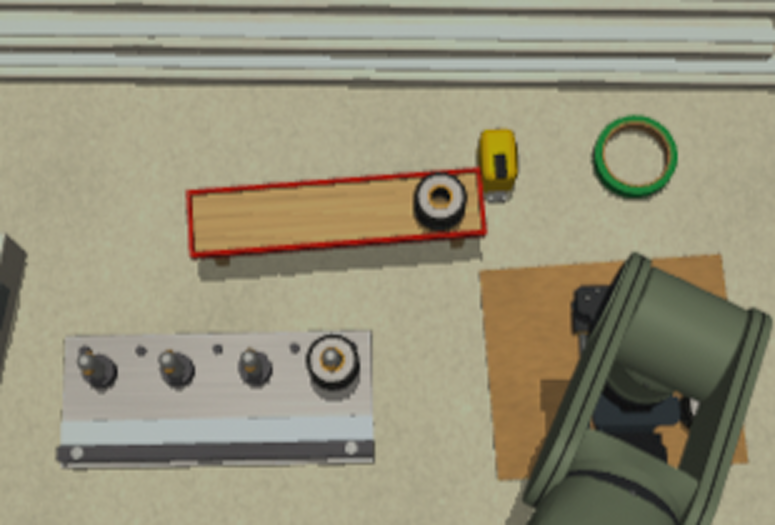

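The top crop shows the sound roller seated on the right-hand spindle at (332,361), with the spindle tip showing through its bore. The first roller is inside the lips at (440,200). The empty spindles are to the left, at y ≈ 168, 258 and 348 mm.

move_arm --plan '[[[0.2,-4,0],0,0],[[0.2,-4,0],0,0],[[0.2,-4,0],0,0],[[0,-3.5,0],0,0],[[0,0,0],0,0]]'

```text
time_s: 25.05
ee_pos: [449.4, -352.7, 174.8]
ee_rot: [180.0, 0.1, 91.8]
force: [-0.4, 1.1, 0.4]
gripper_width: 90.7
gripper_force: 0.0
```

```bash
python3 -c "
from h import *
s=env.state();print(s['ee_pos'],s['time_s'])"
```

```text
[ 449.39563145 -352.66715625  174.78060738] 25.05
```

move_arm --plan '[[[-0.1,0.15,-4.5],0,0],[[0,0,-4.5],0,0],[[0,0,-4],0,0],[[0,0,-2],0,0],[[0,0,-1],0,0]]'

```text
time_s: 25.55
ee_pos: [446.7, -345.8, 13.0]
ee_rot: [-179.8, -0.2, 91.9]
force: [-0.5, 0.8, -0.4]
gripper_width: 91.2
gripper_force: 0.0
```

move_arm --plan '[[[0,0,0],0,0.3],[[0,0,0],0,1],[[0,0,0],0,1],[[0,0,0],0,1],[[0,0,0],0,1]]' --squeeze 45

```text
time_s: 26.05
ee_pos: [448.5, -349.6, 16.8]
ee_rot: [179.8, 0.1, 91.8]
force: [2.4, 1.0, 3.2]
gripper_width: 59.3
gripper_force: 45.0
```

move_arm --plan '[[[0,0,0],0,1],[[0,0,0],0,1],[[0,0,0],0,1]]'

```text
time_s: 26.35
ee_pos: [448.5, -349.7, 16.7]
ee_rot: [179.8, 0.1, 91.8]
force: [3.1, 0.3, 5.9]
gripper_width: 59.1
gripper_force: 45.0
```

move_arm --plan '[[[0,0,2],0,1],[[0,0,4],0,1],[[0,0,4],0,1],[[0,0,4],0,1],[[0,0,2],0,1]]'

```text
time_s: 26.85
ee_pos: [446.5, -349.1, 177.5]
ee_rot: [180.0, 0.1, 91.8]
force: [0.7, -0.3, -6.7]
gripper_width: 58.7
gripper_force: 45.0
```

move_arm --plan '[[[0,4,0],0,1],[[0,0,0],0,1],[[0,0,0],0,1],[[0,0,0],0,1],[[0,0,0],0,1]]'

```text
time_s: 27.35
ee_pos: [446.4, -309.2, 174.5]
ee_rot: [-179.9, -0.0, 91.8]
force: [0.6, 0.0, -5.9]
gripper_width: 59.4
gripper_force: 45.0
```

```bash
python3 -c "
from h import *
tq(6)"
```

```text
t 27.65 T [-0.076  0.006 -0.005] sd [0.037 0.015 0.025] F [-0.07 -0.09 -5.87] w 58.9 eff [0.006 0.1  ]
[[-0.13, 0.01], [-0.09, 0.01], [-0.01, 0.02], [-0.1, -0.01], [-0.06, -0.02], [-0.08, 0.02]]
```

move_arm --plan '[[[4,0,0],0,1],[[0,0,0],0,1],[[0,0,0],0,1],[[0,0,0],0,1],[[0,0,0],0,1]]'

```text
time_s: 28.15
ee_pos: [486.2, -308.8, 175.3]
ee_rot: [-180.0, -0.0, 91.8]
force: [-1.3, 0.1, -5.9]
gripper_width: 59.3
gripper_force: 45.0
```

```bash
python3 -c "
from h import *
tq(6)"
```

```text
t 28.45 T [-0.016  0.025 -0.011] sd [0.016 0.025 0.038] F [-0.37  0.08 -6.43] w 59.2 eff [-0.018  0.053]
[[-0.02, -0.0], [-0.02, 0.02], [-0.01, 0.08], [0.01, 0.0], [-0.02, 0.02], [-0.04, 0.02]]
```

move_arm --plan '[[[0,-5,0],0,1],[[0,0,0],0,1],[[0,0,0],0,1],[[0,0,0],0,1],[[0,0,0],0,1]]'

```text
time_s: 28.95
ee_pos: [486.8, -358.1, 175.3]
ee_rot: [-180.0, -0.0, 91.8]
force: [-0.3, 0.1, -6.0]
gripper_width: 58.9
gripper_force: 45.0
```

```bash
python3 -c "
from h import *
tq(6)"
```

```text
t 29.25 T [-0.063  0.077  0.009] sd [0.021 0.04  0.016] F [ 0.31  0.11 -6.23] w 59.1 eff [0.016 0.034]
[[-0.03, 0.15], [-0.06, 0.07], [-0.1, 0.07], [-0.06, 0.1], [-0.07, 0.02], [-0.05, 0.05]]
```

move_arm --plan '[[[-4,3,0],0,1],[[0,0,0],0,1],[[0,0,0],0,1],[[0,0,0],0,1],[[0,0,0],0,1]]'

```text
time_s: 29.75
ee_pos: [448.0, -329.6, 176.0]
ee_rot: [179.9, 0.1, 91.8]
force: [-0.2, -0.1, -6.4]
gripper_width: 58.6
gripper_force: 45.0
```

```bash
python3 -c "
from h import *
tq(6); print(env.state()['ee_pos'])"
```

```text
t 30.05 T [-0.08   0.022 -0.009] sd [0.014 0.059 0.029] F [-0.29  0.04 -6.24] w 59.0 eff [0.011 0.083]
[[-0.05, 0.04], [-0.08, 0.1], [-0.08, 0.08], [-0.08, -0.01], [-0.1, -0.01], [-0.08, -0.07]]
[ 447.16810868 -329.04053651  175.30481027]
```

move_arm --plan '[[[2.4,4.1,0],0,1],[[2.4,4.1,0],0,1],[[2.4,4.1,0],0,1],[[2.4,4.1,0],0,1],[[2.4,4.1,0],0,1]]'

```text
time_s: 30.55
ee_pos: [567.8, -122.2, 175.4]
ee_rot: [180.0, 0.0, 91.8]
force: [1.0, -0.7, -5.6]
gripper_width: 59.1
gripper_force: 45.0
```

move_arm --plan '[[[2.4,4.1,0],0,1],[[2.4,4.1,0],0,1],[[2.4,4.1,0],0,1],[[2.4,4.1,0],0,1],[[0,0,0],0,1]]'

```text
time_s: 31.05
ee_pos: [666.1, 46.3, 174.6]
ee_rot: [179.8, -0.2, 92.1]
force: [-0.1, 0.8, -5.6]
gripper_width: 58.9
gripper_force: 45.0
```

move_arm --plan '[[[0,0,-3],0,1],[[0,0,-3],0,1],[[0,0,-1.0],0,1],[[0,0,0],0,1],[[0,0,0],0,1]]'

```text
time_s: 31.55
ee_pos: [664.0, 40.0, 106.6]
ee_rot: [179.9, -0.0, 91.8]
force: [0.4, 0.1, -5.2]
gripper_width: 59.3
gripper_force: 45.0
```

move_arm --plan '[[[0,0.1,-1.0],0,1],[[0,0,-0.5],0,1],[[0,0,-0.3],0,1],[[0,0,-0.2],0,1],[[0,0,0],0,1]]'

```text
time_s: 32.05
ee_pos: [662.8, 41.1, 85.1]
ee_rot: [-180.0, 0.0, 91.8]
force: [-0.5, -0.2, -5.3]
gripper_width: 59.1
gripper_force: 45.0
```

move_arm --plan '[[[0,0,-0.15],0,1],[[0,0,-0.15],0,1],[[0,0,0],0,1]]'

```text
time_s: 32.35
ee_pos: [663.3, 41.3, 83.8]
ee_rot: [179.9, -0.0, 91.8]
force: [-2.9, -0.2, 3.3]
gripper_width: 58.6
gripper_force: 45.0
```

Touching the deck, so I'll release.

move_arm --plan '[[[0,0,0.1],0,1],[[0,0,0],0,0.2],[[0,0,0],0,0],[[0,0,0],0,0],[[0,0,2],0,0]]'

```text
time_s: 32.85
ee_pos: [661.3, 41.0, 101.0]
ee_rot: [-179.7, 0.0, 91.8]
force: [-1.2, 0.1, -0.8]
gripper_width: 88.2
gripper_force: 0.0
```

move_arm --plan '[[[0,0,4],0,0],[[0,0,4],0,0],[[-2.5,-3.5,0],0,0],[[-2.5,-4,0],0,0],[[-2.5,-4,0],0,0]]'

```text
time_s: 33.35
ee_pos: [587.4, -74.8, 184.0]
ee_rot: [179.9, 0.0, 91.9]
force: [0.9, 0.1, -0.8]
gripper_width: 90.9
gripper_force: 0.0
```

move_arm --plan '[[[-2.5,-4,0],0,0],[[-2.5,-4,0],0,0],[[-2.5,-4,0],0,0],[[-1,-1,0],0,0],[[0,0,0],0,0]]'

```text
time_s: 33.85
ee_pos: [502.0, -205.1, 183.8]
ee_rot: [180.0, 0.0, 91.6]
force: [1.1, -0.3, 1.2]
gripper_width: 91.4
gripper_force: 0.0
```

```bash
python3 - <<'E'
from h import *
for n in ('top','side'):
    p=env.grab_frame(n)
    for o in rollers(p,43,(330,640,-440,-90)): print(n,o)
    for o in rollers(p,110,(600,740,-110,260)): print('shelf',o)
    for o in rollers(p,74,(440,540,-60,300)): print('guide',o)
    if n=='top':
        C=cloud(p);g=(C[...,0]>440)&(C[...,0]<540)&(C[...,1]>100)&(C[...,1]<400)&(C[...,2]>92)&(C[...,2]<112)
        k,L,st,ce=cv2.connectedComponentsWithStats(g.astype(np.uint8))
        for i in range(1,k):
            if st[i,4]>3: print('sp',st[i,4],at_z(p,ce[i],98)[:2].round(1))
s=env.state();print(s['ee_pos'],s['gripper_width'])
E
```

```text
shelf (array([670.7, -39.9]), 8.5, np.int32(140))
shelf (array([661.7,  40.1]), 8.5, np.int32(137))
guide (array([490.2,  78.8]), 8.6, np.int32(151))
sp 30 [482.9 258.4]
sp 29 [485.9 169.6]
sp 32 [479.3 348.3]
side (array([ 570.4, -295.6]), 7.8, np.int32(119))
shelf (array([664.1,  36.3]), 7.2, np.int32(99))
guide (array([490.3,  77.7]), 8.6, np.int32(105))
[ 503.69934725 -203.25339938  183.60745408] 90.96393336615334
```

move_arm --plan '[[[3.3,-4.5,0],0,0],[[3.3,-4.5,0],0,0],[[0,0,0],0,0],[[0,0,0],0,0],[[0,0,0],0,0]]'

```text
time_s: 34.45
ee_pos: [562.3, -282.6, 183.0]
ee_rot: [-180.0, -0.1, 91.9]
force: [-0.3, 0.5, -0.9]
gripper_width: 91.2
gripper_force: 0.0
```

move_arm --plan '[[[0.8,-1.1,0],0,0],[[0,0,-4.5],0,0],[[0,0,-4.5],0,0],[[0,0,-4.5],0,0],[[0,0,-2.3],0,0]]'

```text
time_s: 34.95
ee_pos: [567.7, -292.5, 22.1]
ee_rot: [-179.7, -0.2, 91.9]
force: [-0.1, 0.2, -0.6]
gripper_width: 91.5
gripper_force: 0.0
```

move_arm --plan '[[[0,0,-1],0,0],[[0,0,0],0,0],[[0,0,0],0,0.3],[[0,0,0],0,1],[[0,0,0],0,1]]'

```text
time_s: 35.45
ee_pos: [571.0, -295.9, 17.1]
ee_rot: [179.8, 0.1, 91.8]
force: [0.4, 0.2, -0.2]
gripper_width: 70.6
gripper_force: 0.0
```

move_arm --plan '[[[0,0,0],0,1],[[0,0,0],0,1],[[0,0,0],0,1],[[0,0,0],0,1]]'

```text
time_s: 35.85
ee_pos: [571.6, -296.1, 16.5]
ee_rot: [179.8, 0.1, 91.8]
force: [3.7, -0.1, 4.6]
gripper_width: 58.7
gripper_force: 45.0
```

move_arm --plan '[[[0,0,2],0,1],[[0,0,4],0,1],[[0,0,4],0,1],[[0,0,4],0,1],[[0,0,2],0,1]]'

```text
time_s: 36.35
ee_pos: [569.4, -295.5, 177.1]
ee_rot: [-180.0, 0.0, 91.8]
force: [1.2, -0.4, -6.1]
gripper_width: 58.6
gripper_force: 45.0
```

move_arm --plan '[[[0,4,0],0,1],[[0,0,0],0,1],[[0,0,0],0,1],[[0,0,0],0,1],[[0,0,0],0,1]]'

```text
time_s: 36.85
ee_pos: [569.3, -255.9, 174.1]
ee_rot: [-179.9, -0.0, 91.8]
force: [-1.1, -0.4, -6.4]
gripper_width: 58.0
gripper_force: 45.0
```

```bash
python3 -c "
from h import *
tq(6)"
```

```text
t 37.15 T [-0.139  0.07   0.019] sd [0.029 0.023 0.032] F [ 0.22 -0.18 -5.36] w 58.5 eff [0.115 0.061]
[[-0.09, 0.09], [-0.15, 0.08], [-0.17, 0.09], [-0.17, 0.03], [-0.11, 0.07], [-0.15, 0.05]]
```

move_arm --plan '[[[-4,0,0],0,1],[[0,0,0],0,1],[[0,0,0],0,1],[[0,0,0],0,1],[[0,0,0],0,1]]'

```text
time_s: 37.65
ee_pos: [531.0, -255.7, 175.7]
ee_rot: [179.9, 0.0, 91.8]
force: [0.1, -0.4, -5.6]
gripper_width: 58.5
gripper_force: 45.0
```

```bash
python3 -c "
from h import *
tq(6)"
```

```text
t 37.95 T [-0.11   0.057  0.019] sd [0.012 0.027 0.037] F [-0.08  0.03 -5.33] w 58.6 eff [0.061 0.048]
[[-0.11, 0.05], [-0.11, 0.03], [-0.13, 0.08], [-0.1, 0.05], [-0.12, 0.1], [-0.09, 0.03]]
```

move_arm --plan '[[[0,5,0],0,1],[[0,0,0],0,1],[[0,0,0],0,1],[[0,0,0],0,1],[[0,0,0],0,1]]'

```text
time_s: 38.45
ee_pos: [530.2, -206.1, 175.4]
ee_rot: [180.0, 0.0, 91.8]
force: [0.1, -0.4, -5.5]
gripper_width: 58.4
gripper_force: 45.0
```

```bash
python3 -c "
from h import *
tq(6)"
```

```text
t 38.75 T [-0.114  0.076 -0.01 ] sd [0.052 0.029 0.03 ] F [ 0.1  -0.02 -5.92] w 58.4 eff [0.069 0.044]
[[-0.07, 0.05], [-0.19, 0.09], [-0.11, 0.08], [-0.17, 0.06], [-0.05, 0.04], [-0.09, 0.13]]
```

move_arm --plan '[[[4,-3,0],0,1],[[0,0,0],0,1],[[0,0,0],0,1],[[0,0,0],0,1],[[0,0,0],0,1]]'

```text
time_s: 39.25
ee_pos: [569.6, -235.1, 175.6]
ee_rot: [-180.0, -0.0, 91.8]
force: [-0.1, 0.8, -6.6]
gripper_width: 58.4
gripper_force: 45.0
```

```bash
python3 -c "
from h import *
tq(6); print(env.state()['ee_pos'])"
```

```text
t 39.55 T [-0.107  0.09  -0.   ] sd [0.038 0.039 0.019] F [-0.16 -0.23 -5.66] w 59.0 eff [0.07  0.037]
[[-0.07, 0.09], [-0.14, 0.04], [-0.1, 0.12], [-0.14, 0.14], [-0.05, 0.11], [-0.15, 0.03]]
[ 569.94563608 -235.33253559  175.62499232]
```

move_arm --plan '[[[-5,0,0],0,1],[[0,5,0],0,1],[[0,0,0],0,1],[[0,0,0],0,1],[[0,0,0],0,1]]'

```text
time_s: 40.05
ee_pos: [520.6, -185.8, 175.8]
ee_rot: [179.9, 0.1, 91.8]
force: [1.5, -0.0, -6.2]
gripper_width: 58.5
gripper_force: 45.0
```

```bash
python3 -c "
from h import *
tq(4)"
```

```text
t 40.25 T [-0.136  0.046  0.004] sd [0.013 0.025 0.015] F [-0.12 -0.2  -5.34] w 58.4 eff [0.091 0.092]
[[-0.14, 0.02], [-0.15, 0.09], [-0.11, 0.04], [-0.14, 0.03]]
```

move_arm --plan '[[[0,-5,0],0,1],[[5,0,0],0,1],[[0,0,0],0,1],[[0,0,0],0,1],[[0,0,0],0,1]]'

```text
time_s: 40.75
ee_pos: [569.3, -235.2, 174.8]
ee_rot: [-179.9, -0.0, 91.8]
force: [-0.4, 0.7, -6.2]
gripper_width: 58.4
gripper_force: 45.0
```

```bash
python3 -c "
from h import *
tq(4)"
```

```text
t 40.95 T [-0.161  0.109 -0.007] sd [0.032 0.037 0.019] F [-0.15  0.49 -5.44] w 58.4 eff [0.106 0.027]
[[-0.16, 0.11], [-0.13, 0.15], [-0.21, 0.12], [-0.14, 0.05]]
```

move_arm --plan '[[[0,5,0],0,1],[[-5,0,0],0,1],[[0,0,0],0,1],[[0,0,0],0,1],[[0,0,0],0,1]]'

```text
time_s: 41.45
ee_pos: [521.0, -185.8, 176.4]
ee_rot: [179.8, 0.1, 91.8]
force: [0.0, -0.5, -5.7]
gripper_width: 58.6
gripper_force: 45.0
```

```bash
python3 -c "
from h import *
tq(4)"
```

```text
t 41.65 T [-0.148  0.108  0.005] sd [0.014 0.021 0.027] F [ 0.31 -0.05 -5.97] w 58.0 eff [0.091 0.027]
[[-0.15, 0.13], [-0.17, 0.11], [-0.14, 0.07], [-0.13, 0.12]]
```

move_arm --plan '[[[3.5,-3.5,0],0,1],[[0,0,0],0,1],[[0,0,0],0,1],[[0,0,0],0,1],[[0,0,0],0,1]]'

```text
time_s: 42.15
ee_pos: [554.7, -220.0, 175.4]
ee_rot: [-180.0, -0.0, 91.8]
force: [0.6, -0.1, -4.9]
gripper_width: 58.7
gripper_force: 45.0
```

```bash
python3 -c "
from h import *
tq(4)"
```

```text
t 42.35 T [-0.112  0.057  0.008] sd [0.024 0.009 0.03 ] F [-0.2   0.04 -5.36] w 58.7 eff [0.062 0.068]
[[-0.12, 0.06], [-0.14, 0.06], [-0.07, 0.06], [-0.13, 0.04]]
```

move_arm --plan '[[[1.26,4.23,0],0,1],[[1.26,4.23,0],0,1],[[1.26,4.23,0],0,1],[[1.26,4.23,0],0,1],[[1.26,4.23,0],0,1]]'

```text
time_s: 42.85
ee_pos: [618.2, -7.2, 175.6]
ee_rot: [180.0, 0.0, 91.8]
force: [0.6, -0.8, -5.7]
gripper_width: 58.9
gripper_force: 45.0
```

move_arm --plan '[[[1.26,4.23,0],0,1],[[1.26,4.23,0],0,1],[[1.26,4.23,0],0,1],[[0,0,0],0,1],[[0,0,0],0,1]]'

```text
time_s: 43.35
ee_pos: [655.5, 119.1, 175.0]
ee_rot: [-180.0, 0.0, 92.0]
force: [-1.0, 0.1, -6.3]
gripper_width: 58.9
gripper_force: 45.0
```

move_arm --plan '[[[0,0,-3],0,1],[[0,0,-3],0,1],[[0,0,-1.0],0,1],[[0,0,0],0,1],[[0,0,0],0,1]]'

```text
time_s: 43.85
ee_pos: [656.8, 117.3, 106.8]
ee_rot: [179.9, -0.0, 91.8]
force: [-0.5, 0.4, -4.4]
gripper_width: 58.8
gripper_force: 45.0
```

move_arm --plan '[[[-0.1,0.1,-1.0],0,1],[[0,0,-0.5],0,1],[[0,0,-0.3],0,1],[[0,0,-0.2],0,1],[[0,0,0],0,1]]'

```text
time_s: 44.35
ee_pos: [654.8, 118.9, 85.1]
ee_rot: [-180.0, 0.0, 91.8]
force: [0.8, -0.3, -5.2]
gripper_width: 58.9
gripper_force: 45.0
```

move_arm --plan '[[[0,0,-0.15],0,1],[[0,0,-0.15],0,1],[[0,0,0],0,1]]'

```text
time_s: 44.65
ee_pos: [655.1, 119.0, 83.5]
ee_rot: [179.9, -0.0, 91.8]
force: [-2.6, -1.3, 1.3]
gripper_width: 58.5
gripper_force: 45.0
```

move_arm --plan '[[[0,0,0.1],0,1],[[0,0,0],0,0.2],[[0,0,0],0,0],[[0,0,0],0,0],[[0,0,2],0,0]]'

```text
time_s: 45.15
ee_pos: [653.3, 118.6, 101.1]
ee_rot: [-179.7, 0.0, 91.8]
force: [-0.1, 0.0, -0.9]
gripper_width: 87.6
gripper_force: 0.0
```

move_arm --plan '[[[0,0,4],0,0],[[0,0,4],0,0],[[-4,-2,0],0,0],[[-4,-2,0],0,0],[[-4,-2,0],0,0]]'

```text
time_s: 45.65
ee_pos: [533.9, 58.4, 183.9]
ee_rot: [179.9, 0.0, 91.8]
force: [0.6, 0.1, -0.6]
gripper_width: 91.0
gripper_force: 0.0
```

move_arm --plan '[[[-3,-4,0],0,0],[[-3,-4,0],0,0],[[-3,-4,0],0,0],[[-3,-4,0],0,0],[[-3,-4,0],0,0]]'

```text
time_s: 46.15
ee_pos: [383.9, -142.4, 184.0]
ee_rot: [179.9, 0.1, 91.9]
force: [-0.2, -1.4, 0.3]
gripper_width: 91.2
gripper_force: 0.0
```

```bash
python3 - <<'E'
from h import *
for n in ('top','side'):
    p=env.grab_frame(n)
    for o in rollers(p,43,(330,640,-440,-90)): print(n,o)
    for o in rollers(p,110,(600,740,-110,260)): print('shelf',o)
    for o in rollers(p,74,(440,540,-60,300)): print('guide',o)
    save(p,f'end_{n}.png')
    c=p['frame'][120:260,190:400]; cv2.imwrite(f'pics/endc_{n}.png',cv2.resize(c[:,:,::-1],None,fx=3.8,fy=3.8,interpolation=cv2.INTER_CUBIC))
print(env.state()['ee_pos'])
E
```

```text
shelf (array([670.7, -39.9]), 8.5, np.int32(141))
shelf (array([661.7,  40.1]), 8.5, np.int32(139))
shelf (array([654.2, 122. ]), 8.6, np.int32(142))
guide (array([490.2,  78.8]), 8.6, np.int32(144))
shelf (array([672.9, -41.2]), 7.3, np.int32(100))
guide (array([483.8,  82.8]), 5.7, np.int32(44))
[ 381.70386753 -144.62923728  183.82432115]
```

View pics/endc_side.png

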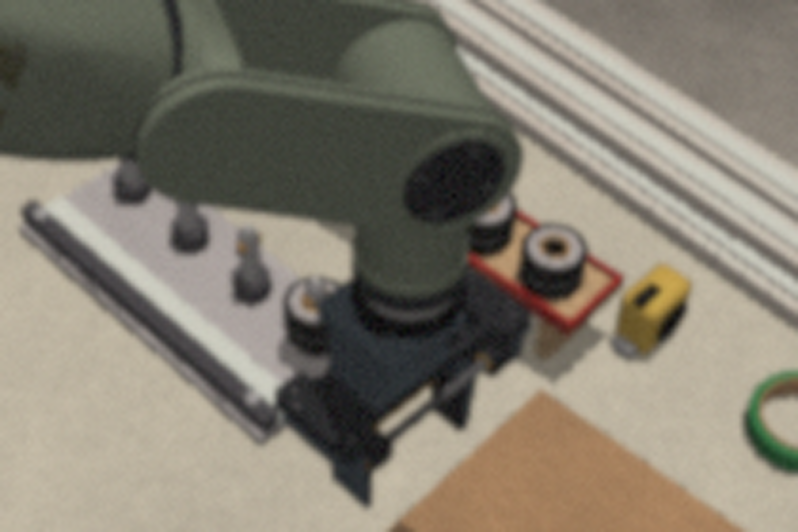

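View pics/end_top.png

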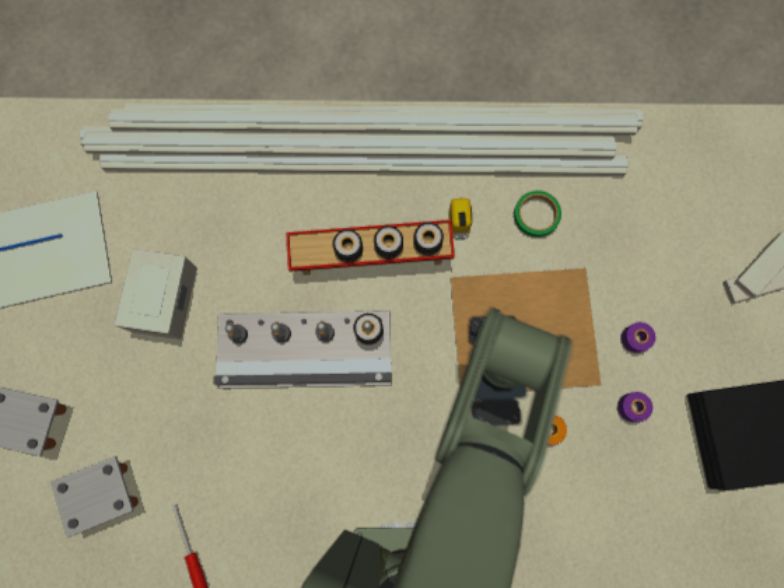

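The top view shows three rollers upright inside the shelf lips at (347,246), (388,241) and (428,238), and one on the right-hand spindle at (368,328). The sheet is empty and the bystanders haven't moved. Before handing in, I'll check the cap heights.

```bash
python3 - <<'E'
from h import *
p=env.grab_frame('top'); C=cloud(p); f=p['frame'].astype(int)
for x,y,r in ((670.7,-39.9,24),(661.7,40.1,24),(654.2,122,24),(490.2,78.8,24)):
    d=np.hypot(C[...,0]-x,C[...,1]-y); m=(d<r)&(d>13)&(f.min(2)>105)
    q=C[m]; A=np.c_[q[:,:2]-[x,y],np.ones(len(q))]; k=np.linalg.lstsq(A,q[:,2],rcond=None)[0]
    print(len(q),np.median(q[:,2]).round(1),np.degrees(k[:2]).round(1))
E
```

```text
139 110.0 [-0.5  0.8]
141 110.0 [ 1.3 -0.7]
144 110.1 [-0.5 -0.6]
142 74.0 [-1.5  1. ]
```

All four are flat at the right heights: 110 mm on the shelf, and 74 mm on the spindle, which is fully home.

```bash
python3 -c "
from h import *
print(env.job_done())"
```

```text
the job is handed in; nothing more can be done
None
```

I handed the job in at about 46 s: the one sound roller is fully home on a spindle, the three rattling rollers stand upright on the reject shelf, and the tape measure, masking tape and carton were not touched; no verdict came back.

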